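Release the external disk from its dock

TASK

Release the black external disk from its dock: slide that dock's orange safety catch fully aside, then push the green release button it uncovered all the way down, so that it stays down and the disk stands up ready to be taken. Leave the other, empty dock's catch and button as they are, and leave the disk in its bay.

Things in the scene. Friction and masses are not known exactly. Their poses are not given: they have to be found in the camera images.
- disk_dock: White dock fixed to the desk, 154 (x) x 130 (y) x 30 mm high, holding the black disk (76 x 115 x 14 mm) in its rear bay; controls in front on a deck 30 mm above the desk. Origin: middle of its underside (at desk height). x to its rear (to the disk), y to its left, z up. An identical dock with an empty bay stands beside it, either side. The disk's near edge is 37 mm behind the button's centre.
- disk_catch_lug (a point): Centre of the top of the thumb lug on the disk dock's orange catch; axes as the dock's. The lug is a block 16 mm (x) x 26 mm (y), standing 28 mm high on the catch's flat hood (48 x 48 mm, hood top 52 mm above the desk); lug top 80 mm above the desk, free on all sides: grip it from above or push it. It lies 45 mm in front (-x) of the dock's origin and 34 mm to -y when shut.
- disk_catch (a joint): Slide of that catch along the dock's +y, in m: 0 fully shut (hood centred over the button), 0.062 fully aside at its stop. Starts between 0 and 0.008. It stays where it is left; about 2 N moves it.
- disk_button_top (a point): Centre of the top of the disk dock's green button (32 mm diameter), at first hidden under the hood; axes as the dock's. It lies at x -45 mm, y -34 mm from the dock's origin, straight under the lug when the catch is shut. Up, it is 42 mm above the desk; fully down, 34 mm. With the catch at its stop the hood's near edge is 38 mm to its +y side.
- disk_button (a joint): Travel of that button, in m: 0 up, 0.008 fully down at its stop. About 4 to 6 N pushes it down; it does not spring back. As it goes down the disk rises by 10 mm (its top goes from about 31 mm to 41 mm above the desk).
- disk: The black external disk, 76 x 115 x 14 mm, lying loose on the lift plate in the dock's bay; origin: centre of its underside, 18 mm above the desk at first, 28 mm when released.
- spare_catch (a joint): Slide of the orange catch of the empty dock (same dimensions, bright empty bay), in m: 0 to 0.062 as above, starts between 0 and 0.008. To be left alone.
- spare_button (a joint): Travel of the green button of the empty dock, in m: 0 up, 0.008 down. To be left alone.

How it is judged:
By the outcome, as a careful person would: the job done as asked, in the order asked, and still so for the second after the job is handed in, with the robot touching nothing.
It also fails if it takes over 35 s, if anything falls off the work surface, if the arm or the gripper's body presses on something with over 40 N, if the wrist force passes 120 N, or if a joint passes its speed limit or range.

ROBOT

A 7-joint arm with a two-finger parallel gripper is mounted at the origin on a cart in front of the work surface, level with it; the furniture and walls round the work are solid. World frame = base frame: x ahead of the robot, y to its left, z up, the work surface at z = 0. Lengths are in m, angles in degrees, forces in N, time in s.
With the tool pointing down it reaches from about 0.4 to 0.875 m from the base axis. Payload 6.5 kg.
Tool frame: the origin (TCP) lies on the centre line of the jaws, within the pads' length; the fingertips stand 8 mm ahead of it and the grasp point (between the pads) lies 11 mm behind it; z points along the fingers, x is the direction in which the jaws open and shut, and the axes are right-handed (so a half turn about z gives the same grasp; the last joint's range is limited). The gripper opens to 85 mm and grips with 20 to 120 N. Pads are 22 mm wide; open, the fingers measure 114 mm over their backs; the gripper's body (76 mm by 85 mm) begins 54 mm behind the grasp point. The pads swing forward as they close: fully open they stand 13 mm farther back than shut.
Start: joints at [-69.053, 30.733, -0.252, 88.115, 0.149, 61.152, -4.079], TCP at [0.272, 0.59, 0.239] pointing down, gripper open.
Joint ranges: [-154.64, 154.64], [-21.42, 123.67], [-72.66, 72.17], [13.99, 137.28], [-74.86, 254.86], [10.95, 109.41], [-158.01, 158.01]. Speed limits (degrees/s): [136.94, 136.94, 180, 180, 180, 180, 180].

INTERFACE

Orientations are given as a 3x3 rotation matrix whose columns are the frame's x, y, z axes.
In Python, from plant import bot, eyes, hand_in gives the robot as it stands.
- The arm moves only by the tool step_arm, never from a script. Its argument "motion" is a list of rows, each a list of 3 entries, a list of its own where there are three numbers: the finger opening in mm, from 0 to 85.4, then the shift along the tool's x, y, z in mm, then the turn about the tool's z in rad. In form: [[claw, [x, y, z], roll], ...]. A call has 1 to 12 rows; each row shifts and turns the commanded pose from where the row before left it, along the tool's axes as they then stand; what a row does not reach is not made up. A row lasts 1/10 s, in which the tool goes at most 50 mm and 8.59 degrees, less where a joint would pass 70% of its speed; a pose out of reach is approached as far as the arm can. A call with a gripper value outside its range is refused whole. The fingers move at their own pace and stop on an object; "squeeze" is the grip in N (left out, the last holds). Time passes only in rows, so rows that do not move let the fingers close. It gives the time, the measured TCP pose, the force and the opening at its end, in the units of the state.
- bot.get_obs(): the state, without advancing time (a new reading comes with each control period).
- eyes.camera(name): name is "side" or "top"; returns the picture (480x640x3 uint8, red, green, blue); there is no depth.
- eyes.calibration(name): a dict with "intrinsics" (3x3 intrinsics, pixels), "dist" ([k1, k2, p1, p2, k3] as OpenCV has them; the pictures are not rectified), "R" (3x3) and "t" (3): a world point X has camera coordinates R X + t. Camera axes: x right, y down, z forward; pixel columns grow to the right and rows downward; lengths in m; the calibration is good to about 2 mm. A picture is of the moment at which its call begins. calibration takes no time and is no camera call.
- hand_in(): hands the job in, once; it reports no verdict.
The state is a dict: "time_s": time; "qpos": joint angles; "qd": joint speeds; "effort": joint torques, N m; "position": TCP position; "tcp_rot": TCP orientation; "contact_force": force on the tool from outside, world axes, zero at the start; "wrist_torque": the same for the moment, N m; "gripper_width": finger opening in m.
Only numpy, scipy, OpenCV 4.12 (cv2) and the standard library are available. Lean on these libraries where they do the work, as an engineer would, in place of code of your own. Each camera call takes 0.05 s, during which the arm holds its last target. There are 200 camera calls.

## Working session

There is one attempt and no reset: what is moved stays moved. The work goes in short steps, Python scripts to look and compute and a tool call to move; the robot and the scene stay as the last step left them, time stands still between calls to the robot, and variables do not carry over. Pictures are saved under pics/ and viewed, about 8 in all and at most 12, crops included, and the job is handed in when it is done.

Besides the shell and the picture viewer there is one more tool, called after "Call:" as name(argument=value, ...), one argument or row to a line, values as JSON. step_arm: Moves the arm, as the interface text tells. Its arguments: {"type":"object","properties":{"motion":{"type":"array","items":{"type":"array"}},"squeeze":{"type":"number"}},"required":["motion"]}

```bash
mkdir -p pics
python3 - <<'E'
from plant import bot, eyes
import cv2,numpy as np
o=bot.get_obs();print(o['time_s'],o['position'],np.round(o['tcp_rot'],3).tolist(),o['gripper_width'])
for n in('top','side'):
    im=eyes.camera(n);cv2.imwrite(f'pics/{n}0.png',im[:,:,::-1]);c=eyes.calibration(n)
    print(n,np.round(c['intrinsics'],1).tolist(),c['dist'],np.round(c['R'],3).tolist(),np.round(c['t'],3))
E
```

```text
0.0 [0.27175139 0.58976311 0.23838154] [[0.418, 0.908, -0.001], [0.908, -0.418, -0.002], [-0.002, 0.0, -1.0]] 0.08524490794130134
top [[441.5, 0.0, 306.3], [0.0, 441.5, 244.9], [0.0, 0.0, 1.0]] [-0.0607677  0.         0.         0.         0.       ] [[0.029, -1.0, 0.008], [-0.993, -0.029, -0.116], [0.117, -0.005, -0.993]] [0.177 0.585 0.866]
side [[491.5, 0.0, 322.3], [0.0, 491.5, 242.1], [0.0, 0.0, 1.0]] [-0.11596663  0.          0.          0.          0.        ] [[-0.999, -0.036, 0.024], [-0.037, 0.406, -0.913], [0.023, -0.913, -0.407]] [0.57  0.007 1.027]
```

View pics/top0.png

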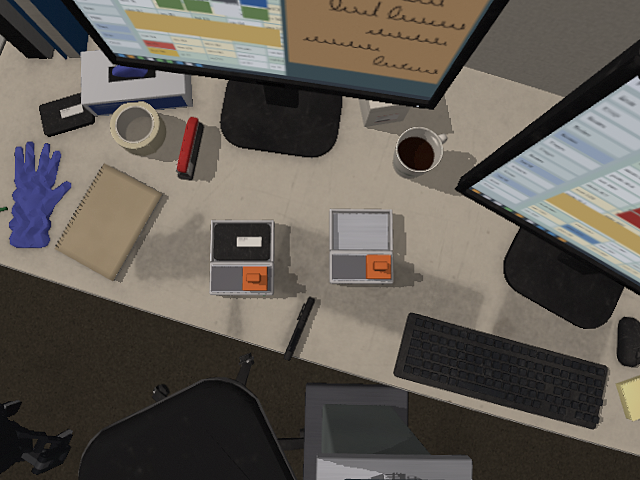

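View pics/side0.png

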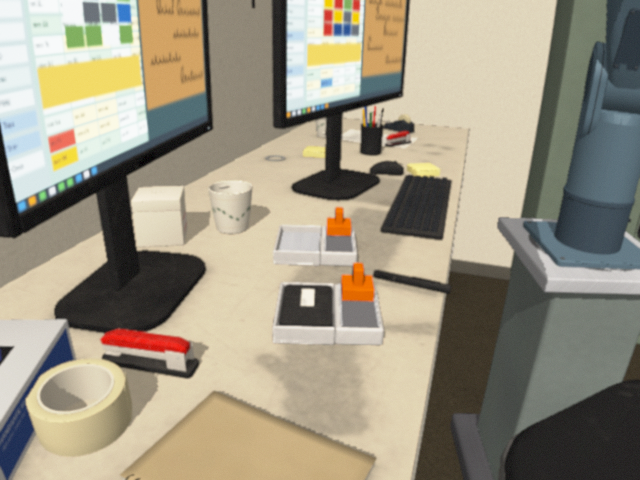

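The top view shows the disk dock at left, about (241,257), with its orange lug at about (254,278). The empty dock is at right, about (361,246). The side view shows the disk dock's lug top at about (358,266). Next I measure the dock corners and the lug.

```bash
cat > h.py <<'E'
from plant import bot, eyes
import cv2,numpy as np
def ray(n,p):
    c=eyes.calibration(n);K=np.array(c['intrinsics']);R=np.array(c['R']);t=np.array(c['t'])
    u=cv2.undistortPoints(np.array([[p]],float),K,np.array(c['dist'])).ravel()
    return -R.T@t, R.T@np.r_[u,1]
def onz(n,p,z):
    o,d=ray(n,p);return o+d*(z-o[2])/d[2]
def tri(p,q):
    a,d=ray('top',p);b,e=ray('side',q)
    s=np.linalg.lstsq(np.c_[d,-e],b-a,rcond=None)[0];P=a+d*s[0];Q=b+e*s[1];return (P+Q)/2,np.linalg.norm(P-Q)
def orange(im):
    h=cv2.cvtColor(im,cv2.COLOR_RGB2HSV);return cv2.inRange(h,(5,150,90),(20,255,255))
E
python3 - <<'E'
from h import *
T=cv2.imread('pics/top0.png')[:,:,::-1].copy();S=cv2.imread('pics/side0.png')[:,:,::-1].copy()
for n,im in(('top',T),('side',S)):
    k,l,st,c=cv2.connectedComponentsWithStats(orange(im))
    print(n,[(st[i].tolist(),c[i].round(1)) for i in range(1,k) if st[i,4]>60])
for corners in ([(211,222),(272,220),(272,293),(211,295)],):
    for p in corners: print(p,onz('top',p,.03).round(4))
a=cv2.resize(T[210:305,195:290],None,fx=6,fy=6,interpolation=cv2.INTER_CUBIC)[:,:,::-1]
cv2.imwrite('pics/c1.png',a)
E
```

```text
top [([366, 255, 25, 24, 587], array([378. , 266.5])), ([242, 267, 25, 24, 563], array([254.4, 278.5]))]
side [([327, 207, 24, 29, 499], array([338.6, 224.4])), ([341, 263, 33, 38, 939], array([357.2, 285.1]))]
(211, 222) [0.6213 0.3918 0.03  ]
(272, 220) [0.6291 0.2663 0.03  ]
(272, 293) [0.4798 0.2607 0.03  ]
(211, 295) [0.472  0.3838 0.03  ]
```

View pics/c1.png

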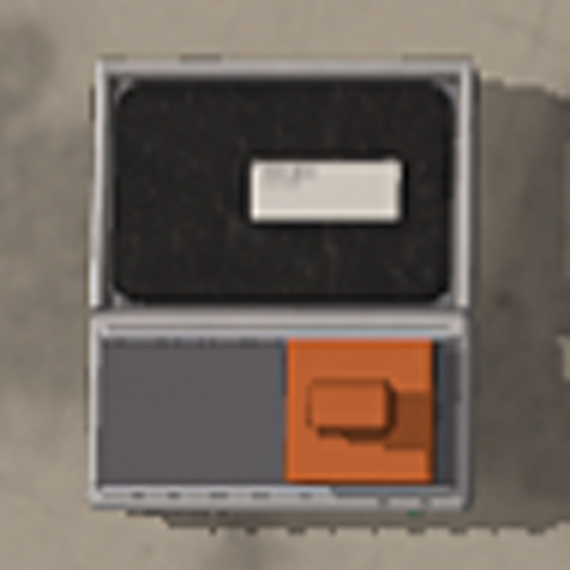

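The crop shows the disk in its bay and the catch shut. The hood spans (286–433, 339–482) and the lug top (308–390, 378–430) in crop pixels.

Run:
```python
from h import *
f=lambda x,y:(195+(x+.5)/6-.5,210+(y+.5)/6-.5)
P=[onz('top',f(*p),.03) for p in [(97,62),(475,62),(467,505),(92,505)]]
for p in P: print(p.round(4))
for a,b in((0,1),(1,2),(2,3),(3,0)): d=P[b]-P[a];print(np.linalg.norm(d).round(4),np.degrees(np.arctan2(d[1],d[0])).round(1))
H=[onz('top',f(*p),.052) for p in [(286,339),(433,339),(433,482),(286,482)]]
for a,b in((0,1),(1,2),(2,3),(3,0)): d=H[b]-H[a];print(np.linalg.norm(d).round(4),np.degrees(np.arctan2(d[1],d[0])).round(1))
print('hood',np.mean(H,0).round(4),'lug',onz('top',f(349,404),.08).round(4),'tri',tri(f(349,404),(358,266)))
print('dock',np.mean(P,0).round(4), ray('top',(300,200))[0])
```

```text
[0.6256 0.3925 0.03  ]
[0.6294 0.2627 0.03  ]
[0.4784 0.2598 0.03  ]
[0.4745 0.3862 0.03  ]
0.1299 -88.3
0.151 -178.9
0.1264 91.8
0.1513 2.4
0.0486 -88.3
0.0471 -177.8
0.0483 91.7
0.0471 2.5
hood [0.5082 0.2948 0.052 ] lug [0.5091 0.2952 0.08  ] tri (array([0.50832518, 0.29537164, 0.0786978 ]), np.float64(0.0015756084055635728))
dock [0.552  0.3253 0.03  ] [0.4745039  0.19844131 0.92625631]
```

Call:
step_arm(
  motion=[
    [0,[0,0,0],0.138],
    [0,[0,0,0],0.138],
    [0,[0,0,0],0.138],
    [0,[0,0,0],0.138],
    [0,[0,0,0],0.138],
    [0,[0,0,0],0.138],
    [0,[0,0,0],0.138],
    [0,[0,0,0],0.139],
    [0,[0,0,0],0],
  ],
  squeeze=40,
)

```text
time_s: 1.0
position: [0.2717, 0.5901, 0.2388]
tcp_rot: [[0.999, 0.033, -0.0], [0.033, -0.999, -0.001], [-0.0, 0.001, -1.0]]
contact_force: [0.3, 0.3, -0.2]
gripper_width: 0.0001
```

Call:
step_arm(
  motion=[
    [0,[19,28,7],0],
    [0,[19,28,7],0],
    [0,[19,28,7],0],
    [0,[19,28,7],0],
    [0,[19,28,7],0],
    [0,[19,28,7],0],
    [0,[19,28,7],0],
    [0,[19,28,7],0],
    [0,[19,28,7],0],
    [0,[19,28,7],0],
    [0,[19,28,7],0],
    [0,[16,28,11],0],
  ],
)

```text
time_s: 2.2
position: [0.5095, 0.2611, 0.1513]
tcp_rot: [[0.999, 0.038, 0.001], [0.038, -0.999, 0.001], [0.001, -0.0, -1.0]]
contact_force: [-0.0, 1.0, 0.3]
gripper_width: 0.0001
```

Call:
step_arm(
  motion=[
    [0,[0,0,0],0],
    [0,[0,0,0],0],
  ],
)

```text
time_s: 2.4
position: [0.5084, 0.2614, 0.1509]
tcp_rot: [[0.999, 0.035, -0.001], [0.035, -0.999, -0.0], [-0.001, 0.0, -1.0]]
contact_force: [-0.5, -0.0, -0.2]
gripper_width: 0.0
```

Call:
step_arm(
  motion=[
    [0,[0,0,20],0],
    [0,[0,0,20],0],
    [0,[0,0,20],0],
    [0,[0,0,13],0],
    [0,[0,0,8],0],
    [0,[0,0,0],0],
  ],
)

```text
time_s: 3.0
position: [0.5076, 0.2626, 0.0696]
tcp_rot: [[0.999, 0.036, -0.001], [0.036, -0.999, -0.0], [-0.001, 0.0, -1.0]]
contact_force: [0.4, 0.2, 0.8]
gripper_width: -0.0003
```

Run:
```python
from h import *
s=eyes.camera('side');t=eyes.camera('top')
a=cv2.resize(s[190:350,250:450],None,fx=2.5,fy=2.5,interpolation=cv2.INTER_CUBIC)
b=cv2.resize(t[210:310,190:290],None,fx=3,fy=4,interpolation=cv2.INTER_CUBIC)
cv2.imwrite('pics/c2.png',np.hstack([a,b])[:,:,::-1])
```

```text
(no output)
```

View pics/c2.png

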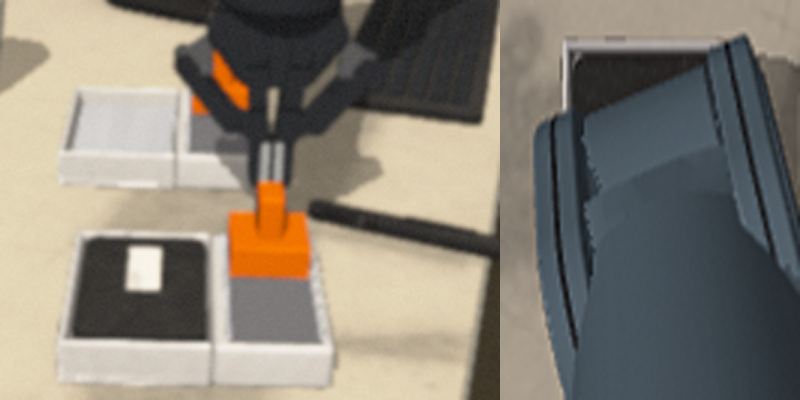

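The side view shows the closed fingers standing just behind the lug on its -y side, lined up with it and clear of the hood. Now I push toward +y (tool -y).

Call:
step_arm(
  motion=[
    [0,[0,-5,0],0],
    [0,[0,-5,0],0],
    [0,[0,-5,0],0],
    [0,[0,-5,0],0],
    [0,[0,-6,0],0],
    [0,[0,-6,0],0],
    [0,[0,-6,0],0],
    [0,[0,-6,0],0],
    [0,[0,-6,0],0],
    [0,[0,-5,0],0],
  ],
)

```text
time_s: 4.1
position: [0.5065, 0.3178, 0.0703]
tcp_rot: [[0.999, 0.034, 0.0], [0.034, -0.999, 0.0], [0.0, -0.0, -1.0]]
contact_force: [1.6, -1.7, 0.0]
gripper_width: -0.0005
```

Call:
step_arm(
  motion=[
    [0,[0,-2,0],0],
    [0,[0,-2,0],0],
    [0,[0,0,0],0],
  ],
)

```text
time_s: 4.4
position: [0.5061, 0.3215, 0.0702]
tcp_rot: [[0.999, 0.034, -0.0], [0.034, -0.999, 0.0], [-0.0, -0.0, -1.0]]
contact_force: [-0.3, -0.8, -0.4]
gripper_width: 0.0
```

Call:
step_arm(
  motion=[
    [0,[0,-2,0],0],
    [0,[0,-2,0],0],
    [0,[0,0,0],0],
  ],
)

```text
time_s: 4.7
position: [0.506, 0.3254, 0.0702]
tcp_rot: [[0.999, 0.034, -0.0], [0.034, -0.999, 0.0], [-0.0, -0.0, -1.0]]
contact_force: [-0.4, -0.1, 0.4]
gripper_width: 0.0001
```

Call:
step_arm(
  motion=[
    [0,[0,-1,0],0],
    [0,[0,-1,0],0],
    [0,[0,0,0],0],
  ],
)

```text
time_s: 5.0
position: [0.5059, 0.3273, 0.0702]
tcp_rot: [[0.999, 0.034, -0.0], [0.034, -0.999, -0.0], [-0.0, 0.0, -1.0]]
contact_force: [0.1, -1.8, 1.0]
gripper_width: 0.0002
```

Call:
step_arm(
  motion=[
    [0,[0,-1,0],0],
    [0,[0,0,0],0],
  ],
)

```text
time_s: 5.2
position: [0.5059, 0.3279, 0.0702]
tcp_rot: [[0.999, 0.034, -0.0], [0.034, -0.999, -0.0], [-0.0, 0.0, -1.0]]
contact_force: [-0.1, -3.1, 1.2]
gripper_width: -0.0
```

Call:
step_arm(
  motion=[
    [0,[0,-1,0],0],
    [0,[0,0,0],0],
  ],
)

```text
time_s: 5.4
position: [0.5059, 0.328, 0.0702]
tcp_rot: [[0.999, 0.033, -0.001], [0.033, -0.999, -0.002], [-0.001, 0.002, -1.0]]
contact_force: [-1.1, -5.4, 3.0]
gripper_width: 0.0
```

Call:
step_arm(
  motion=[
    [0,[0,-1,0],0],
    [0,[0,0,0],0],
  ],
)

```text
time_s: 5.6
position: [0.5059, 0.3281, 0.0702]
tcp_rot: [[0.999, 0.033, -0.001], [0.033, -0.999, -0.003], [-0.001, 0.003, -1.0]]
contact_force: [-1.7, -6.8, 4.5]
gripper_width: -0.0002
```

Force is rising at y=0.328 with no further motion, which matches the predicted stop. I'll back off, go up, move over the button and look.

Call:
step_arm(
  motion=[
    [0,[0,4,0],0],
    [0,[0,4,-15],0],
    [0,[1,16,-15],0],
    [0,[1,16,-5],0],
    [0,[0,0,0],0],
    [0,[0,0,0],0],
  ],
)

```text
time_s: 6.2
position: [0.5094, 0.2903, 0.1054]
tcp_rot: [[0.999, 0.033, 0.0], [0.033, -0.999, 0.001], [0.0, -0.001, -1.0]]
contact_force: [0.2, 0.4, -0.5]
gripper_width: -0.0004
```

Run:
```python
from h import *
s=eyes.camera('side')
a=cv2.resize(s[190:350,250:450],None,fx=3.5,fy=3.5,interpolation=cv2.INTER_CUBIC)
cv2.imwrite('pics/c3.png',a[:,:,::-1])
h=cv2.cvtColor(s,cv2.COLOR_RGB2HSV)
g=cv2.inRange(h,(40,80,40),(90,255,255));g[:240]=0;g[:,:320]=0
k,l,st,c=cv2.connectedComponentsWithStats(g)
for i in range(1,k):
    if st[i,4]>15 and st[i,0]<400: print('green',st[i],c[i],onz('side',c[i],.042).round(4))
m=orange(s);k,l,st,c=cv2.connectedComponentsWithStats(m)
for i in range(1,k):
    if st[i,4]>60: print('or',st[i]); x,y,w,hh,_=st[i]; print(onz('side',(x+w/2,y+2),.08).round(4))
```

```text
green [346 282   8  10  65] [350.09230769 287.01538462] [0.5176 0.2951 0.042 ]
or [327 217  24  19 278]
[0.5371 0.1075 0.08  ]
or [ 343  281   35   41 1107]
[0.5058 0.3507 0.08  ]
```

View pics/c3.png

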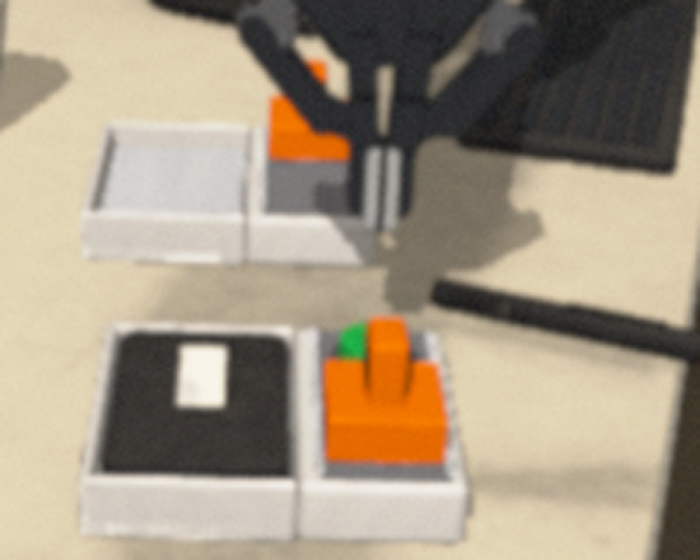

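The view shows the catch aside and the green button uncovered behind the lug, with the fingers above it. Now I descend and press.

Call:
step_arm(
  motion=[
    [0,[0,0,15],0],
    [0,[0,0,15],0],
    [0,[0,0,12],0],
    [0,[0,0,8],0],
    [0,[0,0,3],0],
    [0,[0,0,2],0],
    [0,[0,0,2],0],
    [0,[0,0,0],0],
  ],
)

```text
time_s: 7.05
position: [0.5096, 0.2903, 0.0485]
tcp_rot: [[0.999, 0.034, 0.001], [0.034, -0.999, 0.0], [0.001, -0.0, -1.0]]
contact_force: [0.4, -0.2, 0.5]
gripper_width: 0.0002
```

Call:
step_arm(
  motion=[
    [0,[0,0,1.5],0],
    [0,[0,0,1.5],0],
    [0,[0,0,0],0],
  ],
)

```text
time_s: 7.35
position: [0.5099, 0.2905, 0.0456]
tcp_rot: [[0.999, 0.034, 0.001], [0.034, -0.999, 0.001], [0.001, -0.001, -1.0]]
contact_force: [-0.0, 0.1, 2.2]
gripper_width: -0.0001
```

Call:
step_arm(
  motion=[
    [0,[0,0,1.5],0],
    [0,[0,0,1],0],
    [0,[0,0,0],0],
  ],
)

```text
time_s: 7.65
position: [0.5099, 0.2905, 0.0429]
tcp_rot: [[0.999, 0.034, 0.001], [0.034, -0.999, 0.001], [0.001, -0.0, -1.0]]
contact_force: [2.1, -0.3, 2.8]
gripper_width: -0.0
```

Call:
step_arm(
  motion=[
    [0,[0,0,1],0],
    [0,[0,0,0],0],
  ],
)

```text
time_s: 7.85
position: [0.5099, 0.2905, 0.0421]
tcp_rot: [[0.999, 0.034, 0.001], [0.034, -0.999, 0.001], [0.001, -0.001, -1.0]]
contact_force: [0.4, -0.1, 4.4]
gripper_width: 0.0002
```

Call:
step_arm(
  motion=[
    [0,[0,0,1],0],
    [0,[0,0,0],0],
  ],
)

```text
time_s: 8.05
position: [0.5099, 0.2905, 0.0419]
tcp_rot: [[0.999, 0.034, 0.001], [0.034, -0.999, 0.001], [0.001, -0.001, -1.0]]
contact_force: [-2.5, -1.0, 14.2]
gripper_width: -0.0001
```

Call:
step_arm(
  motion=[
    [0,[0,0,1],0],
    [0,[0,0,0],0],
  ],
)

```text
time_s: 8.25
position: [0.51, 0.2906, 0.0418]
tcp_rot: [[0.999, 0.034, 0.001], [0.034, -0.999, 0.001], [0.001, -0.001, -1.0]]
contact_force: [-4.4, -2.7, 23.3]
gripper_width: -0.0001
```

The button is at its stop: TCP 0.042, fingertip 0.034, force 23 N. I'll lift off and check.

Call:
step_arm(
  motion=[
    [0,[0,0,-5],0],
    [0,[0,0,-15],0],
    [0,[0,0,-30],0],
    [0,[0,0,-30],0],
    [0,[0,0,-20],0],
    [0,[-10,-30,0],0],
    [0,[-20,-40,0],0],
    [0,[-20,-40,0],0],
    [0,[-20,-40,0],0],
    [0,[-20,-40,0],0],
    [0,[-10,-20,0],0],
    [0,[0,0,0],0],
  ],
)

```text
time_s: 9.45
position: [0.3981, 0.501, 0.1398]
tcp_rot: [[0.999, 0.041, -0.002], [0.041, -0.999, 0.002], [-0.002, -0.002, -1.0]]
contact_force: [-0.4, -0.4, -0.3]
gripper_width: 0.0001
```

Run:
```python
from h import *
s=eyes.camera('side');t=eyes.camera('top')
a=cv2.resize(s[190:350,250:410],(400,400),interpolation=cv2.INTER_CUBIC)
b=cv2.resize(t[205:305,190:290],(400,400),interpolation=cv2.INTER_CUBIC)
cv2.imwrite('pics/c4.png',np.hstack([a,b])[:,:,::-1])
print(bot.get_obs()['position'],bot.get_obs()['contact_force'])
```

```text
[0.40209416 0.49623128 0.1398093 ] [ 0.29759837 -0.42665907  0.23733815]
```

View pics/c4.png

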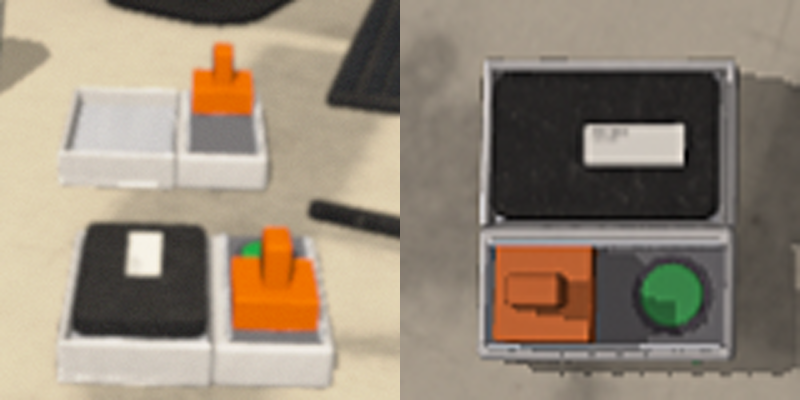

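The final views show the disk standing proud of its bay, the button staying down at (671,295), and the catch aside with its hood edge at 594. That puts the hood edge about 38 mm from the button, and the spare dock looks unchanged. I'm handing in.

```bash
python3 -c "
from plant import hand_in;hand_in()"
```

```text
the job is handed in; nothing more can be done
```

The disk is released, and I handed the job in about 9.5 s into the 35 s allowed. I pushed the disk dock's catch aside with closed fingers, pressed its green button down, then lifted clear.

- **Catch:** it came up against its stop at the predicted place (TCP y 0.328 m). The force there was about 7 N and there was no further motion. In the last picture the hood's edge is about 38 mm from the button, as given for the full-aside position.
- **Button:** it stopped at the expected height, with the fingertips about 34 mm above the desk. The vertical force there was 23 N. It stayed down after I lifted off.
- **Disk:** it stands raised in its bay in both camera views.
- **Spare dock:** it was never approached, and its catch still looks shut in the side view. I couldn't see its button, which is under the hood.
- **Robot:** at the end it was clear of everything, with contact force near zero.

None of the checks failed or disagreed.

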